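# Rack three spindles by thickness on V-cradles and chock the row

### The job

Lay the three loose spindles in the three V-cradles in order of thickness, the thickest next to the tall end stop and the thinnest at the other end, each centred across its cradle with its collar between the two V-plates. Last of all, stand the wooden chock upright in the middle of the rubber pad at the open end of the row, lengthwise across the rail like the end stop, so that nothing can roll off; then leave everything at rest.

Things in the scene. Friction and masses are not known exactly. Their poses are not given: they have to be found in the camera images.
- thin_spindle_mid (a point): The thinnest and shortest of three loose turned steel spindles lying on 5 mm mats on the desk: a round bar 14 mm in diameter and 90 mm long with a square collar 20 x 20 mm, 30 mm long, at the middle of its length, on which it rests without rolling. This point is its centre, 15 mm above the desk at the start; x runs along the bar. Grip it across two sides of the collar. Lying in a cradle, its centre is 9.9 mm above the bottom of the V.
- medium_spindle_mid (a point): The middle one of three loose turned steel spindles lying on 5 mm mats on the desk: a round bar 20 mm in diameter and 105 mm long with a square collar 26 x 26 mm, 30 mm long, at the middle of its length, on which it rests without rolling. This point is its centre, 18 mm above the desk at the start; x runs along the bar. Grip it across two sides of the collar. Lying in a cradle, its centre is 14.1 mm above the bottom of the V.
- thick_spindle_mid (a point): The thickest and longest of three loose turned steel spindles lying on 5 mm mats on the desk: a round bar 26 mm in diameter and 120 mm long with a square collar 32 x 32 mm, 30 mm long, at the middle of its length, on which it rests without rolling. This point is its centre, 21 mm above the desk at the start; x runs along the bar. Grip it across two sides of the collar. Lying in a cradle, its centre is 18.4 mm above the bottom of the V.
- chock_mid (a point): Loose light wooden chock, 40 mm long (x), 24 mm wide (y), 36 mm high, with a narrower rib (14 mm wide, 12 mm high) along its top; stands upright on a 5 mm mat on the desk at the start. This point is its centre, 18 mm above its underside. z up.
- cradle_left: Leftmost (seen from the robot) of three like fixed V-cradles, 60 mm apart in a row on an 8 mm aluminium rail. Two 8 mm V-plates (90 degree V, 28 mm wide, 14 mm deep), 56 mm apart inside, open between down to the rail. Origin: on the rail's top, midway between the plates, 8 mm above the desk; the V's bottom is 20 mm above it. x: along a bar lying in it (level); y: along the row, to the left.
- cradle_middle: Middle one of three like fixed V-cradles, 60 mm apart in a row on an 8 mm aluminium rail. Two 8 mm V-plates (90 degree V, 28 mm wide, 14 mm deep), 56 mm apart inside, open between down to the rail. Origin: on the rail's top, midway between the plates, 8 mm above the desk; the V's bottom is 20 mm above it. x: along a bar lying in it (level); y: along the row, to the left.
- cradle_right: Rightmost (seen from the robot) of three like fixed V-cradles, 60 mm apart in a row on an 8 mm aluminium rail. Two 8 mm V-plates (90 degree V, 28 mm wide, 14 mm deep), 56 mm apart inside, open between down to the rail. Origin: on the rail's top, midway between the plates, 8 mm above the desk; the V's bottom is 20 mm above it. x: along a bar lying in it (level); y: along the row, to the left.
- end_stop: Fixed bright steel end stop, a block 40 mm (x, across the rail) x 18 mm (y, along the rail) x 52 mm high with a low bolted foot, on one end of the rail, 50 mm beyond the end cradle; which end differs from start to start. Origin: centre of its underside, on top of the rail.
- chock_pad: Flat black rubber pad, 60 mm (x, across the rail) x 30 mm (y, along the rail) x 3 mm thick, fixed on the other end of the rail, 50 mm beyond the end cradle. Origin: centre of its underside, on top of the rail, 8 mm above the desk; its top is 3 mm higher. The chock's x goes along the pad's x, either way round.
Mind the look-alikes: they are no part of the job. Of the things that look like the part that bears chock_mid, the larger one is meant.

How it is judged:
By the outcome, as a careful person would: the job done as asked, in the order asked, and still so for the second after the job is handed in, with the robot touching nothing.
It also fails if it takes over 90 s, if anything falls off the work surface, if the arm or the gripper's body presses on something with over 40 N, if the wrist force passes 120 N, or if a joint passes its speed limit or range.

### The arm

A 6-joint arm with a two-finger parallel gripper is mounted at the origin on the work surface; the furniture and walls round the work are solid. World frame = base frame: x ahead of the robot, y to its left, z up, the work surface at z = 0. Lengths are in m, angles in degrees, forces in N, time in s.
With the tool pointing down it reaches from about 0.375 to 0.9 m from the base axis. Payload 3.1 kg.
Tool frame: the origin (TCP) lies at the very end of the fingers, on their centre line; the grasp point (between the pads) lies 19 mm behind it; z points along the fingers, y is the direction in which the jaws open and shut (so a half turn about z gives the same grasp; the last joint's range is limited). The gripper opens to 87 mm and grips with 3 to 60 N. Pads are 19 mm wide; open, the fingers measure 117 mm over their backs; the gripper's body (75 mm by 190 mm) begins 51 mm behind the grasp point.
Start: joints at [54.402, 30.224, 82.088, -0, 67.689, -10.227], TCP at [0.268, 0.565, 0.223] pointing down, gripper open.
Joint ranges: [-176.69, 176.69], [-43.24, 126.21], [12.49, 139.97], [-82, 262], [0, 151.66], [-163.58, 163.58]. Speed limits (degrees/s): [159.86, 159.86, 180, 180, 180, 180].

### API

Orientations are given as a 3x3 rotation matrix whose columns are the frame's x, y, z axes.
In Python, from rig import readout, capture, camera_model, bot, spot_in, regions_of gives the robot as it stands.
- The arm moves only by the tool send_rows, never from a script. Its argument "moves" is a list that holds one entry, the list of rows, each a list of 7 numbers: the turn, a rotation vector about the tool's x, y, z in degrees, then the shift along the tool's x, y, z in cm, then the opening, from -1 (shut) to 1 (fully open). A call has exactly 5 rows; each row shifts and turns the commanded pose from where the row before left it, along the tool's axes as they then stand; what a row does not reach is not made up. A row lasts 1/10 s, in which the tool goes at most 50 mm and 8.59 degrees, less where a joint would pass 70% of its speed; a pose out of reach is approached as far as the arm can. A call with a gripper value outside its range is refused whole. The fingers move at their own pace and stop on an object; the grip force is fixed at half the most. Time passes only in rows, so rows that do not move let the fingers close, or fill a call up. It gives the time, the measured TCP pose, the force and the opening at its end, in the units of the state.
- readout.read_state(): the state, without advancing time (a new reading comes with each control period).
- capture(name): name is "scene" or "top"; returns the picture (420x560x3 uint8, blue, green, red); there is no depth.
- camera_model(name): a dict with "camera_matrix" (3x3 intrinsics, pixels), "k1" (the pictures are not rectified: a ray, as slopes to the right and down, at radius r is drawn at 1 + k1 r^2 times it, then the intrinsics apply), "pose" (4x4, takes a point from camera to world coordinates). Camera axes: x right, y up, looking along -z (the intrinsics and any distortion apply to the point x, -y, -z); pixel columns grow to the right and rows downward; lengths in m; the calibration is good to about 2 mm. A picture is of the moment at which its call begins. camera_model takes no time and is no camera call.
- bot.hand_in(): hands the job in, once; it reports no verdict.
Trained networks look in the newest picture that a camera, given by its name, has taken for a name from the list of things; names that differ only in an ending like _2 or _b are one class to them, and where a whole thing is asked for, a point or a joint stands for the part that bears it (a point fixed in the world has none). Each returns a list of dicts, best first, with "p" (0 to 1); they miss things now and then, are a little off and sometimes report something else, mostly with a low value. They report only what shows in the picture. A call takes as long as a camera call. They do not tell look-alikes from the thing itself.
- spot_in(camera, thing): "location" ([x, y, z] in m, in world coordinates, good to about 4 mm: the middle of the surface that is visible of it).
- regions_of(camera, thing): "mask" (420x560 bool, what is visible of it).
The state is a dict: "time_s": time; "joint_positions": joint angles; "qvel": joint speeds; "tau": joint torques, N m; "position": TCP position; "tcp_rot": TCP orientation; "force": force on the tool from outside, world axes, zero at the start; "moment": the same for the moment, N m; "opening": opening from 0.0 (shut) to 1.0 (fully open).
Only numpy, scipy, OpenCV 4.12 (cv2) and the standard library are available. Lean on these libraries where they do the work, as an engineer would, in place of code of your own. Each camera call takes 0.05 s, during which the arm holds its last target. There are 200 camera calls.

## Working session

There is one attempt and no reset: what is moved stays moved. The work goes in short steps, Python scripts to look and compute and a tool call to move; the robot and the scene stay as the last step left them, time stands still between calls to the robot, and variables do not carry over. Pictures are saved under pics/ and viewed, about 12 in all and at most 16, crops included, and the job is handed in when it is done.

Besides the shell and the picture viewer there is one more tool, called after "Emit:" in YAML: its name, and indented under it one key for each argument. send_rows: Moves the arm, as the interface text tells. Its arguments: {"type":"object","properties":{"moves":{"type":"array","items":{"type":"array","items":{"type":"array","items":{"type":"number"}}}}},"required":["moves"]}

```bash
ls; mkdir -p pics; python3 - <<'E'
from rig import readout,capture,camera_model,bot,spot_in,regions_of
import cv2,numpy as np
np.set_printoptions(precision=4,suppress=True)
for c in("scene","top"):
    im=capture(c); cv2.imwrite(f"pics/{c}0.png",im)
    m=camera_model(c); print(c,m["camera_matrix"],m["k1"],m["pose"])
for t in ["thin_spindle_mid","medium_spindle_mid","thick_spindle_mid","chock_mid","cradle_left","cradle_middle","cradle_right","end_stop","chock_pad"]:
    for c in("scene","top"):
        print(t,c,[(np.round(d["location"],3).tolist(),round(d["p"],2)) for d in spot_in(c,t)])
s=readout.read_state();print(s["time_s"],s["position"],s["tcp_rot"])
E
```

```text
pics
scene [[416.9495   0.     284.0419]
 [  0.     416.9495 209.447 ]
 [  0.       0.       1.    ]] -0.0858672006046611 [[ 0.6096  0.4528 -0.6506 -0.1245]
 [-0.7926  0.3618 -0.4908 -0.3671]
 [ 0.0131  0.8149  0.5795  0.5802]
 [ 0.      0.      0.      1.    ]]
top [[428.69     0.     278.9447]
 [  0.     428.69   201.5644]
 [  0.       0.       1.    ]] -0.12083627125101214 [[ 0.0132  0.9853 -0.1701  0.2987]
 [-0.9992  0.0066 -0.0395  0.0443]
 [-0.0378  0.1704  0.9846  0.9821]
 [ 0.      0.      0.      1.    ]]
thin_spindle_mid scene [([0.58, 0.247, 0.022], 0.46)]
thin_spindle_mid top []
medium_spindle_mid scene [([0.429, -0.189, 0.028], 0.93), ([0.502, -0.133, 0.028], 0.54)]
medium_spindle_mid top [([0.437, -0.187, 0.025], 0.91)]
thick_spindle_mid scene [([0.502, -0.134, 0.028], 0.64)]
thick_spindle_mid top [([0.514, -0.13, 0.033], 0.69), ([0.441, 0.091, 0.058], 0.66)]
chock_mid scene [([0.415, -0.047, 0.033], 0.8), ([0.268, -0.204, 0.015], 0.8)]
chock_mid top [([0.426, -0.034, 0.04], 0.73)]
cradle_left scene [([0.4, 0.26, 0.023], 0.65)]
cradle_left top [([0.456, 0.262, 0.03], 0.47)]
cradle_middle scene [([0.403, 0.203, 0.021], 0.6)]
cradle_middle top [([0.46, 0.201, 0.032], 0.75)]
cradle_right scene [([0.405, 0.146, 0.021], 0.81), ([0.432, 0.086, 0.044], 0.65)]
cradle_right top [([0.461, 0.146, 0.036], 0.47)]
end_stop scene [([0.432, 0.087, 0.041], 0.86)]
end_stop top [([0.44, 0.089, 0.058], 0.58)]
chock_pad scene [([0.414, 0.312, 0.013], 0.61), ([0.503, -0.134, 0.03], 0.18)]
chock_pad top [([0.419, 0.314, 0.016], 0.72)]
1.0 [0.2677 0.5647 0.2225] [[-0.9035  0.4285 -0.0001]
 [ 0.4285  0.9035 -0.    ]
 [ 0.     -0.     -1.    ]]
```

View pics/scene0.png

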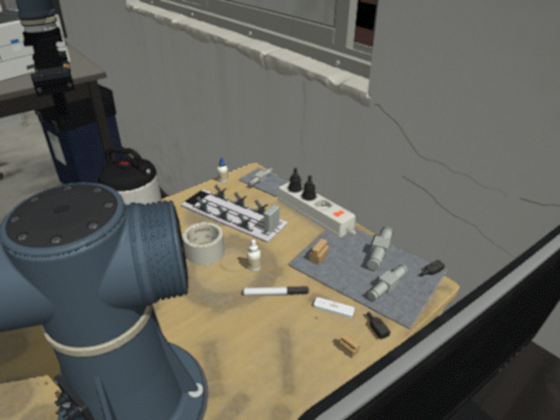

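View pics/top0.png

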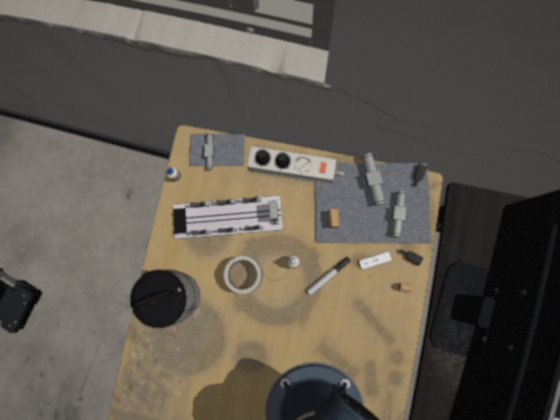

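```bash
cat > h.py <<'E'
from rig import readout,capture,camera_model,bot,spot_in,regions_of
import cv2,numpy as np
np.set_printoptions(precision=4,suppress=True)
def p2w(c,px,z):
    """pixels -> world points on plane z (scalar)"""
    m=camera_model(c);P=np.array(m["pose"]);K=np.array(m["camera_matrix"])
    n=cv2.undistortPoints(np.array(px,float).reshape(-1,1,2),K,np.array([m["k1"],0,0,0.]),None,None).reshape(-1,2)
    d=np.c_[n[:,0],-n[:,1],-np.ones(len(n))]@P[:3,:3].T;o=P[:3,3]
    return o+d*((z-o[2])/d[:,2])[:,None]
def w2p(c,X):
    m=camera_model(c);P=np.array(m["pose"]);K=np.array(m["camera_matrix"])
    q=(np.array(X,float).reshape(-1,3)-P[:3,3])@P[:3,:3]
    s=np.c_[q[:,0]/-q[:,2],-q[:,1]/-q[:,2]];r2=(s**2).sum(1,keepdims=True)
    s=s*(1+m["k1"]*r2);return s*[K[0,0],K[1,1]]+[K[0,2],K[1,2]]
def crop(c,x0,y0,x1,y1,k,name):
    im=capture(c)[y0:y1,x0:x1];cv2.imwrite(f"pics/{name}.png",cv2.resize(im,None,fx=k,fy=k,interpolation=cv2.INTER_CUBIC))
def box(mask,c,z):
    ys,xs=np.nonzero(mask);w=p2w(c,np.c_[xs,ys],z)[:,:2].astype(np.float32)
    (cx,cy),(a,b),t=cv2.minAreaRect(w*1000)
    if a<b:a,b,t=b,a,t-90
    return round(cx,1),round(cy,1),round(a,1),round(b,1),round((t+90)%180-90,1),int(xs.mean()),int(ys.mean())
E
python3 - <<'E'
from h import *
crop("top",165,125,290,245,5,"c1");crop("top",310,145,440,300,4,"c2");capture("scene")
Z=dict(thin_spindle_mid=.015,medium_spindle_mid=.018,thick_spindle_mid=.021,chock_mid=.03,end_stop=.06,chock_pad=.011)
for t,z in Z.items():
    for c in("top","scene"):
        print(t,c,[(box(d["mask"],c,z),round(d["p"],2)) for d in regions_of(c,t)])
E
```

```text
thin_spindle_mid top [((586.4, 249.2, 83.8, 26.4, 2.8, 209, 149), 0.77)]
thin_spindle_mid scene [((589.7, 250.9, 94.3, 33.4, 17.5, 260, 176), 0.57), ((419.0, 308.9, 61.0, 30.6, 7.1, 196, 197), 0.31)]
medium_spindle_mid top [((585.5, 248.5, 88.6, 21.5, 2.8, 209, 151), 0.68), ((440.1, -187.6, 108.4, 31.1, -11.1, 397, 213), 0.56)]
medium_spindle_mid scene [((444.9, -187.1, 122.1, 35.5, 2.4, 386, 282), 0.59)]
thick_spindle_mid top [((520.3, -132.2, 122.7, 38.9, 12.1, 372, 178), 0.72)]
thick_spindle_mid scene []
chock_mid top [((426.8, -37.7, 40.8, 24.6, -0.3, 332, 218), 0.7), ((275.1, -198.4, 31.0, 17.4, 88.9, 405, 287), 0.65)]
chock_mid scene [((424.7, -44.4, 78.3, 34.1, 9.1, 318, 251), 0.63), ((264.1, -206.2, 38.1, 32.1, 88.7, 349, 345), 0.56)]
end_stop top [((433.8, 94.3, 52.2, 18.6, 6.6, 272, 212), 0.48), ((426.3, 195.9, 72.8, 39.7, 4.3, 225, 215), 0.17)]
end_stop scene [((416.3, 71.2, 104.8, 37.2, 36.1, 271, 219), 0.55)]
chock_pad top [((421.5, 313.6, 56.6, 26.2, 2.8, 179, 219), 0.64)]
chock_pad scene [((422.4, 314.8, 58.3, 28.1, 5.3, 196, 196), 0.75)]
```

View pics/c1.png

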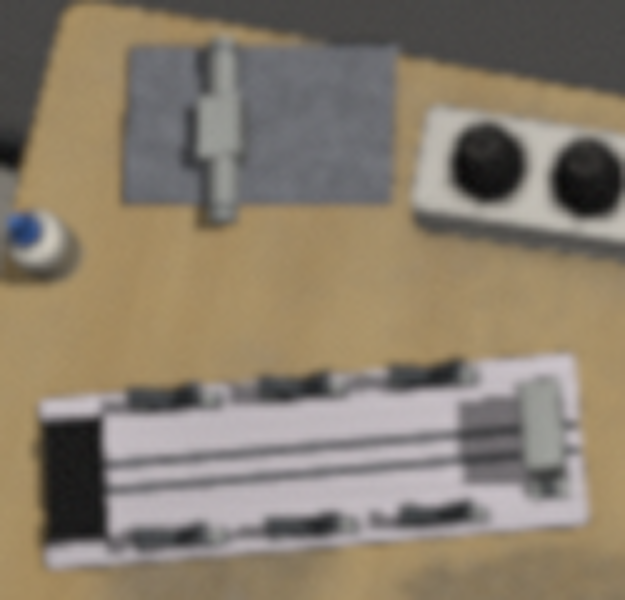

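View pics/c2.png

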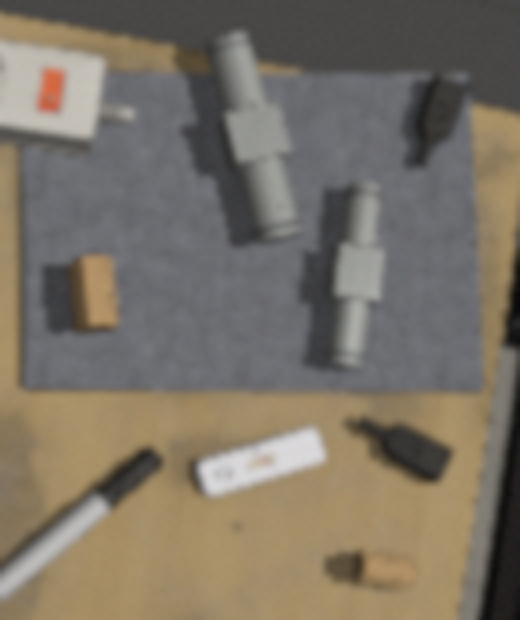

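```bash
python3 - <<'E'
from h import *
f1=lambda p:np.array(p,float)/5-.4+[165,125]
f2=lambda p:np.array(p,float)/4-.375+[310,145]
def seg(n,p,z):
    w=p2w("top",p,z)[:,:2]*1000;d=w[0]-w[1];print(n,w.mean(0),np.linalg.norm(d),np.degrees(np.arctan2(d[1],d[0])))
seg("thin",f1([(223,42),(218,217)]),.015)
seg("med",f2([(369,185),(348,361)]),.018)
seg("thick",f2([(231,37),(282,233)]),.021)
for n,p,z in(("thin",f1([(218,127)]),.025),("med",f2([(359,272)]),.031),("thick",f2([(257,134)]),.037),("chock",f2([(93,291)]),.041)):print(n,"collar",p2w("top",p,z)*1000)
r=p2w("top",f1([(40,403),(576,355),(588,522),(48,568)]),.008)[:,:2]*1000;print(r,r.mean(0))
L=(r[0]+r[3])/2;R=(r[1]+r[2])/2;d=L-R;print("rail len",np.linalg.norm(d),"dir",np.degrees(np.arctan2(d[1],d[0])),"width",np.linalg.norm(r[0]-r[3]),np.linalg.norm(r[1]-r[2]))
p=p2w("top",f1([(42,420),(102,418),(106,539),(50,544)]),.011)[:,:2]*1000;print("pad",p.mean(0))
e=p2w("top",f1([(519,381),(556,376),(563,466),(526,471)]),.060)[:,:2]*1000;print("stop",e,e.mean(0))
d=p.mean(0)-e.mean(0);print(np.linalg.norm(d),np.degrees(np.arctan2(d[1],d[0])))
E
```

```text
thin [587.6698 251.1687] 86.1651276415754 1.0522124817778362
med [ 441.427  -190.9404] 102.27763899825929 -8.636234803624944
thick [ 520.7716 -133.9302] 118.0224905664952 12.842967573934237
thin collar [[585.518  250.2319  25.    ]]
med collar [[ 439.6451 -187.9133   31.    ]]
thick collar [[ 517.038  -131.3041   37.    ]]
chock collar [[426.6147 -37.6099  41.    ]]
[[456.6455 332.788 ]
 [480.9772  81.6249]
 [403.4552  75.1413]
 [379.3043 324.8569]] [430.0956 203.6028]
rail len 251.60981982564567 dir 95.52872683732605 width 77.74676262527186 77.79267760665698
pad [420.1162 313.3264]
stop [[459.5254 104.4368]
 [461.8522  88.2656]
 [422.1893  84.6493]
 [419.866  100.7034]] [440.8582  94.5138]
219.7935561852275 95.41508593226247
```

```bash
python3 - <<'E'
from h import *
f1=lambda p:np.array(p,float)/5-.4+[165,125]
im=cv2.imread("pics/scene0.png")
cv2.imwrite("pics/s1.png",cv2.resize(im[150:270,160:300],None,fx=5,fy=5,interpolation=cv2.INTER_CUBIC))
for z in(.04,.06,.08):
    w=p2w("top",f1([(488,150),(588,165)]),z);print(z,w,w2p("scene",w))
for z in(.05,.15,.3,.45):print("mon",z,p2w("top",[(478,320),(510,210),(525,195)],z)[:,:2])
for z in(.1,.3):print("wall",z,p2w("top",[(180,65),(330,80)],z)[:,:2])
E
```

```text
0.04 [[0.57   0.1218 0.04  ]
 [0.563  0.0761 0.04  ]] [[295.9601 188.2341]
 [309.9266 196.0557]]
0.06 [[0.5642 0.1202 0.06  ]
 [0.5574 0.0754 0.06  ]] [[295.3338 182.3703]
 [309.2073 189.9873]]
0.08 [[0.5584 0.1185 0.08  ]
 [0.5517 0.0747 0.08  ]] [[294.6864 176.3147]
 [308.4636 183.7214]]
mon 0.05 [[ 0.2043 -0.3498]
 [ 0.444  -0.4363]
 [ 0.4785 -0.4752]]
mon 0.15 [[ 0.2144 -0.3075]
 [ 0.4284 -0.3847]
 [ 0.4592 -0.4195]]
mon 0.3 [[ 0.2296 -0.2441]
 [ 0.405  -0.3074]
 [ 0.4303 -0.3359]]
mon 0.45 [[ 0.2448 -0.1806]
 [ 0.3817 -0.23  ]
 [ 0.4014 -0.2523]]
wall 0.1 [[ 0.7655  0.3097]
 [ 0.725  -0.0298]]
wall 0.3 [[ 0.6597  0.2495]
 [ 0.6283 -0.013 ]]
```

View pics/s1.png

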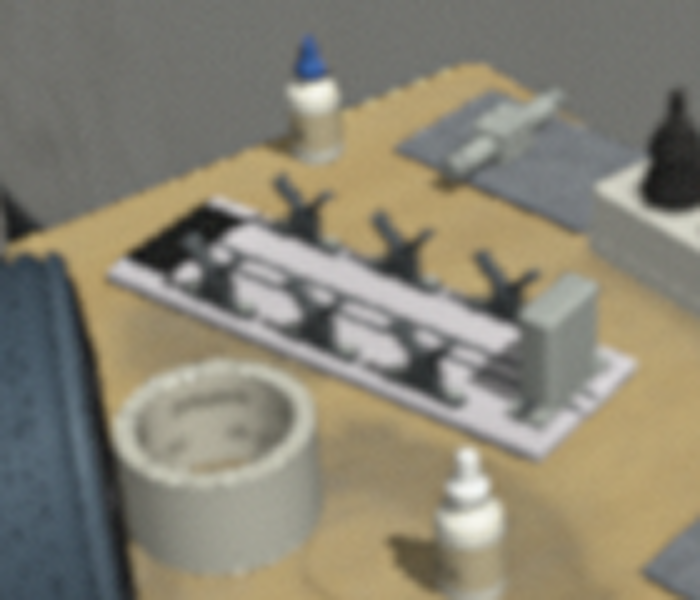

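```bash
cat >> h.py <<'E'
def go(x,y,z,yaw):
    """tool-frame turn (deg about tool z) and shift (cm, in present axes and in turned axes)"""
    s=readout.read_state();p=np.array(s["position"]);R=np.array(s["tcp_rot"])
    a=np.degrees(np.arctan2(R[1,1],R[0,1]));d=(np.array([x,y,z])/1000-p)*100
    t=np.radians(yaw);R2=np.array([[-np.sin(t),np.cos(t),0],[np.cos(t),np.sin(t),0],[0,0,-1]])
    print("turn",round(a-yaw,2),"now",(d@R).round(2),"turned",(d@R2).round(2),"f",np.round(s["force"],1),"open",round(s["opening"],3),"t",s["time_s"],"tilt",np.round(R[2],3))
E
python3 -c "from h import *;go(586.5,250,140,92)"
```

```text
turn -27.37 now [-42.28 -14.78   8.26] turned [-30.76 -32.56   8.26] f [ 0.2 -0.8 -0.3] open 1.004 t 1.75 tilt [-0. -0. -1.]
```

Emit:
send_rows:
  moves:
    - [[0,0,-5.47,0,0,0,1],[0,0,-5.47,0,0,0,1],[0,0,-5.47,0,0,0,1],[0,0,-5.47,0,0,0,1],[0,0,-5.47,0,0,0,1]]

```text
time_s: 2.25
position: [0.2678, 0.5647, 0.2225]
tcp_rot: [[-0.999, -0.038, -0.0], [-0.038, 0.999, 0.0], [0.0, 0.0, -1.0]]
force: [-0.2, 0.4, 0.3]
opening: 1.001
```

Emit:
send_rows:
  moves:
    - [[0,0,0,-3.08,-3.26,0.4,1],[0,0,0,-3.08,-3.26,0.4,1],[0,0,0,-3.08,-3.26,0.4,1],[0,0,0,-3.08,-3.26,0.4,1],[0,0,0,-3.08,-3.26,0.4,1]]

```text
time_s: 2.75
position: [0.4284, 0.4059, 0.2026]
tcp_rot: [[-0.999, -0.035, 0.0], [-0.035, 0.999, 0.0], [-0.0, 0.0, -1.0]]
force: [0.9, -0.0, 0.2]
opening: 0.997
```

Emit:
send_rows:
  moves:
    - [[0,0,0,-3.08,-3.26,1.2,1],[0,0,0,-3.08,-3.26,1.2,1],[0,0,0,-3.08,-3.26,1.2,1],[0,0,0,-3.08,-3.26,1.2,1],[0,0,0,-3.08,-3.26,1.2,1]]

```text
time_s: 3.25
position: [0.5881, 0.2481, 0.1422]
tcp_rot: [[-0.999, -0.034, 0.0], [-0.034, 0.999, 0.0], [-0.0, 0.0, -1.0]]
force: [0.5, 0.9, -0.6]
opening: 1.002
```

Emit:
send_rows:
  moves:
    - [[0,0,0,0,0,0,1],[0,0,0,0,0,0,1],[0,0,0,0,0,0,1],[0,0,0,0,0,0,1],[0,0,0,0,0,0,1]]

```text
time_s: 3.75
position: [0.586, 0.2509, 0.1431]
tcp_rot: [[-0.999, -0.037, 0.0], [-0.037, 0.999, 0.0], [-0.0, 0.0, -1.0]]
force: [0.3, 0.9, 1.0]
opening: 1.001
```

```bash
python3 -c "
from h import *;go(586.5,250,10,92);crop('scene',180,90,320,210,5,'s2')"
```

```text
turn 0.1 now [-0.04 -0.09 13.31] turned [-0.05 -0.09 13.31] f [0.3 0.9 1. ] open 1.001 t 3.75 tilt [-0.  0. -1.]
```

View pics/s2.png

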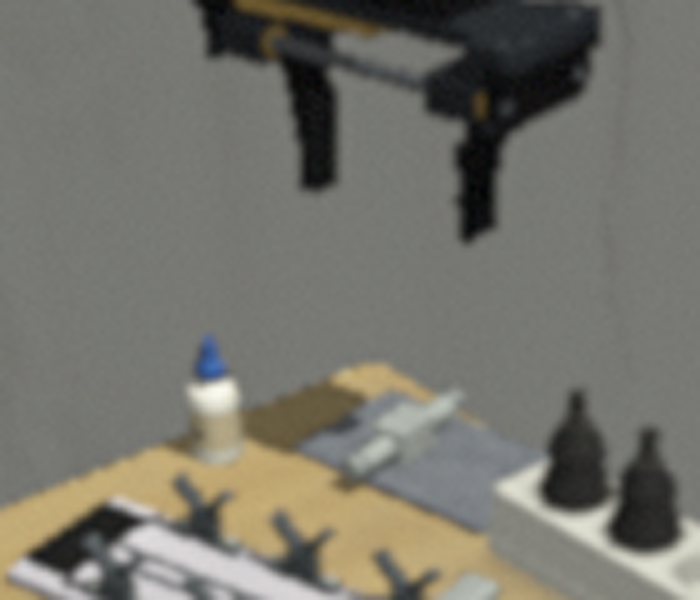

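Emit:
send_rows:
  moves:
    - [[0,0,0,0,0,3,1],[0,0,0,0,0,3,1],[0,0,0,0,0,3,1],[0,0,0,0,0,2.5,1],[0,0,0,0,0,1.8,1]]

```text
time_s: 4.3
position: [0.5857, 0.25, 0.008]
tcp_rot: [[-0.999, -0.036, -0.002], [-0.036, 0.999, -0.0], [0.002, -0.0, -1.0]]
force: [-0.7, -0.3, -0.4]
opening: 0.997
```

Emit:
send_rows:
  moves:
    - [[0,0,0,0,0,0,1],[0,0,0,0,0,0,0],[0,0,0,0,0,0,-1],[0,0,0,0,0,0,-1],[0,0,0,0,0,0,-1]]

```text
time_s: 4.8
position: [0.5873, 0.2497, 0.0106]
tcp_rot: [[-0.999, -0.035, 0.002], [-0.035, 0.999, 0.0], [-0.002, 0.0, -1.0]]
force: [0.1, -0.1, -0.3]
opening: 0.718
```

Emit:
send_rows:
  moves:
    - [[0,0,0,0,0,0,-1],[0,0,0,0,0,0,-1],[0,0,0,0,0,0,-1],[0,0,0,0,0,0,-1],[0,0,0,0,0,0,-1]]

```text
time_s: 5.3
position: [0.5868, 0.2495, 0.0095]
tcp_rot: [[-0.999, -0.034, -0.0], [-0.034, 0.999, -0.0], [0.0, -0.0, -1.0]]
force: [0.0, -0.6, -0.5]
opening: 0.263
```

```bash
python3 -c "
from h import *;go(424.6,263.5,140,95.5)"
```

```text
turn -3.53 now [ 16.16   1.96 -13.05] turned [ 16.01   2.95 -13.05] f [ 0.  -0.6 -0.5] open 0.263 t 5.3 tilt [ 0. -0. -1.]
```

Emit:
send_rows:
  moves:
    - [[0,0,0,0,0,0,-1],[0,0,0,0,0,0,-1],[0,0,0,0,0,0,-1],[0,0,0,0,0,0,-1],[0,0,0,0,0,0,-1]]

```text
time_s: 5.8
position: [0.5868, 0.2496, 0.0095]
tcp_rot: [[-0.999, -0.035, -0.0], [-0.035, 0.999, 0.0], [0.0, 0.0, -1.0]]
force: [0.5, 0.4, -0.3]
opening: 0.226
```

Emit:
send_rows:
  moves:
    - [[0,0,0,0,0,-1,-1],[0,0,0,0,0,-2,-1],[0,0,0,0,0,-3,-1],[0,0,0,0,0,-4,-1],[0,0,0,0,0,-3,-1]]

```text
time_s: 6.3
position: [0.5872, 0.2497, 0.1422]
tcp_rot: [[-0.999, -0.035, 0.002], [-0.035, 0.999, 0.0], [-0.002, 0.0, -1.0]]
force: [0.4, 0.6, -1.7]
opening: 0.227
```

```bash
python3 -c "
from h import *;go(424.6,263.5,140,95.5);crop('scene',180,90,320,210,5,'s3')"
```

```text
turn -3.51 now [16.21  1.95  0.19] turned [16.06  2.94  0.22] f [ 0.4  0.6 -1.7] open 0.227 t 6.3 tilt [-0.002  0.    -1.   ]
```

View pics/s3.png

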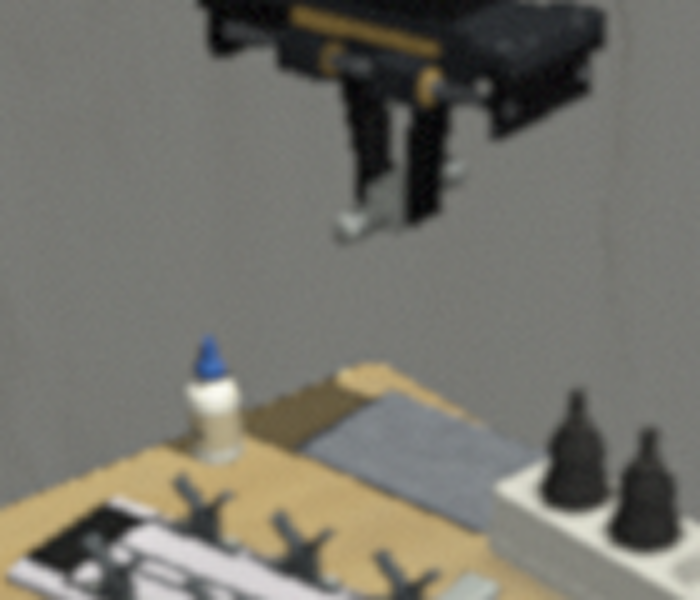

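Emit:
send_rows:
  moves:
    - [[0,0,-3.5,1,0,0,-1],[0,0,0,3,0.6,0,-1],[0,0,0,4,0.8,0,-1],[0,0,0,4,0.8,0,-1],[0,0,0,3,0.6,0,-1]]

```text
time_s: 6.85
position: [0.4316, 0.2634, 0.1398]
tcp_rot: [[-0.995, -0.096, -0.002], [-0.096, 0.995, -0.001], [0.002, -0.0, -1.0]]
force: [-0.1, -0.2, -1.0]
opening: 0.227
```

Emit:
send_rows:
  moves:
    - [[0,0,0,1,0.15,0,-1],[0,0,0,0,0,0,-1],[0,0,0,0,0,0,-1],[0,0,0,0,0,0,-1],[0,0,0,0,0,0,-1]]

```text
time_s: 7.35
position: [0.4265, 0.2642, 0.1396]
tcp_rot: [[-0.996, -0.095, 0.001], [-0.095, 0.996, 0.0], [-0.001, 0.0, -1.0]]
force: [-0.1, -0.2, -0.9]
opening: 0.226
```

```bash
python3 - <<'E'
from h import *
go(424.6,263.5,60,95.5);a=capture('scene')[100:220,150:290];b=capture('top')[140:260,160:260]
cv2.imwrite('pics/p1.png',np.hstack([cv2.resize(i,None,fx=3.3,fy=3.3,interpolation=cv2.INTER_CUBIC) for i in(a,b)]))
E
```

```text
turn -0.08 now [ 0.2  -0.06  7.96] turned [ 0.19 -0.05  7.96] f [-0.1 -0.2 -0.9] open 0.226 t 7.35 tilt [-0.001  0.    -1.   ]
```

View pics/p1.png

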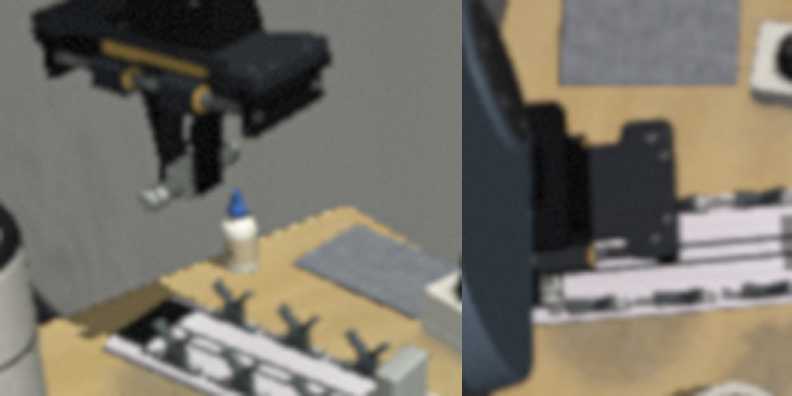

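Emit:
send_rows:
  moves:
    - [[0,0,0,0.2,-0.05,3,-1],[0,0,0,0,0,3,-1],[0,0,0,0,0,2,-1],[0,0,0,0,0,1.2,-1],[0,0,0,0,0,0.8,-1]]

```text
time_s: 7.95
position: [0.4229, 0.2635, 0.0386]
tcp_rot: [[-0.995, -0.095, -0.001], [-0.095, 0.995, -0.0], [0.001, -0.0, -1.0]]
force: [0.1, -1.0, -1.1]
opening: 0.225
```

Emit:
send_rows:
  moves:
    - [[0,0,0,0,0,0.2,-1],[0,0,0,0,0,0.2,-1],[0,0,0,0,0,0.1,-1],[0,0,0,0,0,0.1,-1],[0,0,0,0,0,0,-1]]

```text
time_s: 8.45
position: [0.423, 0.2637, 0.034]
tcp_rot: [[-0.995, -0.096, 0.001], [-0.096, 0.995, 0.0], [-0.001, 0.0, -1.0]]
force: [0.2, 0.1, -0.6]
opening: 0.229
```

```bash
python3 - <<'E'
from h import *
go(424.6,263.5,33,95.5)
E
```

```text
turn -0.02 now [-0.16 -0.03  0.1 ] turned [-0.16 -0.03  0.1 ] f [ 0.2  0.1 -0.6] open 0.229 t 8.45 tilt [-0.001  0.    -1.   ]
```

Emit:
send_rows:
  moves:
    - [[0,0,0,-0.12,-0.02,0.05,-1],[0,0,0,0,0,0.05,-1],[0,0,0,0,0,0.05,-1],[0,0,0,0,0,0,-1],[0,0,0,0,0,0,-1]]

```text
time_s: 8.95
position: [0.4245, 0.2638, 0.0325]
tcp_rot: [[-0.995, -0.095, 0.001], [-0.095, 0.995, 0.001], [-0.001, 0.001, -1.0]]
force: [-0.6, 1.8, 4.1]
opening: 0.229
```

Emit:
send_rows:
  moves:
    - [[0,0,0,0,0,0,-0.4],[0,0,0,0,0,0,-0.3],[0,0,0,0,0,0,-0.28],[0,0,0,0,0,0,-0.28],[0,0,0,0,0,0,-0.28]]

```text
time_s: 9.45
position: [0.4238, 0.2633, 0.0319]
tcp_rot: [[-0.995, -0.095, -0.001], [-0.095, 0.995, -0.0], [0.001, -0.0, -1.0]]
force: [0.1, -0.1, -0.6]
opening: 0.362
```

Emit:
send_rows:
  moves:
    - [[0,0,0,0,0,-1,-0.28],[0,0,0,0,0,-2,-0.28],[0,0,0,0,0,-3,-0.28],[0,0,0,0,0,-4,0],[0,0,0,0,0,-4,1]]

```text
time_s: 9.95
position: [0.4234, 0.2632, 0.1738]
tcp_rot: [[-0.995, -0.095, -0.001], [-0.095, 0.995, -0.0], [0.001, -0.0, -1.0]]
force: [0.7, 0.6, -0.4]
opening: 0.468
```

```bash
python3 - <<'E'
from h import *
go(440.5,-189,150,81)
E
```

```text
turn 14.48 now [  2.61 -45.18   2.39] turned [ -8.76 -44.4    2.38] f [ 0.7  0.6 -0.4] open 0.468 t 9.95 tilt [ 0.001 -0.    -1.   ]
```

Emit:
send_rows:
  moves:
    - [[0,0,7.25,0,0,0,1],[0,0,7.25,0,0,0,1],[0,0,0,-0.5,-2.4,0,1],[0,0,0,-0.9,-4.5,0,1],[0,0,0,-0.9,-4.5,0,1]]

```text
time_s: 10.45
position: [0.4287, 0.1466, 0.1728]
tcp_rot: [[-0.988, 0.154, 0.001], [0.154, 0.988, -0.0], [-0.001, 0.0, -1.0]]
force: [1.2, -0.2, 0.6]
opening: 0.909
```

Emit:
send_rows:
  moves:
    - [[0,0,0,-0.9,-4.5,0,1],[0,0,0,-0.9,-4.5,0,1],[0,0,0,-0.9,-4.5,0,1],[0,0,0,-0.9,-4.5,0,1],[0,0,0,-0.9,-4.5,0,1]]

```text
time_s: 10.95
position: [0.4377, -0.0838, 0.1728]
tcp_rot: [[-0.988, 0.157, 0.001], [0.157, 0.988, -0.0], [-0.001, -0.0, -1.0]]
force: [0.6, 0.1, -1.1]
opening: 1.0
```

Emit:
send_rows:
  moves:
    - [[0,0,0,-0.9,-4.5,0,1],[0,0,0,-0.9,-4.5,0,1],[0,0,0,-0.3,-1.5,0,1],[0,0,0,0,0,0,1],[0,0,0,0,0,0,1]]

```text
time_s: 11.45
position: [0.4414, -0.1876, 0.172]
tcp_rot: [[-0.988, 0.157, -0.001], [0.157, 0.988, 0.002], [0.002, 0.001, -1.0]]
force: [-0.4, 0.6, -0.3]
opening: 1.005
```

```bash
python3 - <<'E'
from h import *
go(440.5,-189,11,81)
a=capture('scene')[160:320,150:320];b=capture('top')[180:260,160:300]
cv2.imwrite('pics/p2.png',np.vstack([cv2.resize(a,(560,520)),cv2.resize(b,(560,320))][1:]+[]));cv2.imwrite('pics/p3.png',np.hstack([cv2.resize(capture('scene')[160:260,150:300],(450,300)),cv2.resize(capture('scene')[200:320,340:460],(300,300))]))
cv2.imwrite('pics/p4.png',np.vstack([cv2.imread('pics/p3.png'),np.pad(cv2.resize(b,(525,300)),((0,0),(0,225),(0,0)))]))
E
```

```text
turn -0.04 now [ 0.04 -0.18 16.1 ] turned [ 0.07 -0.15 16.1 ] f [-0.4  0.6 -0.3] open 1.005 t 11.45 tilt [ 0.002  0.001 -1.   ]
```

View pics/p4.png

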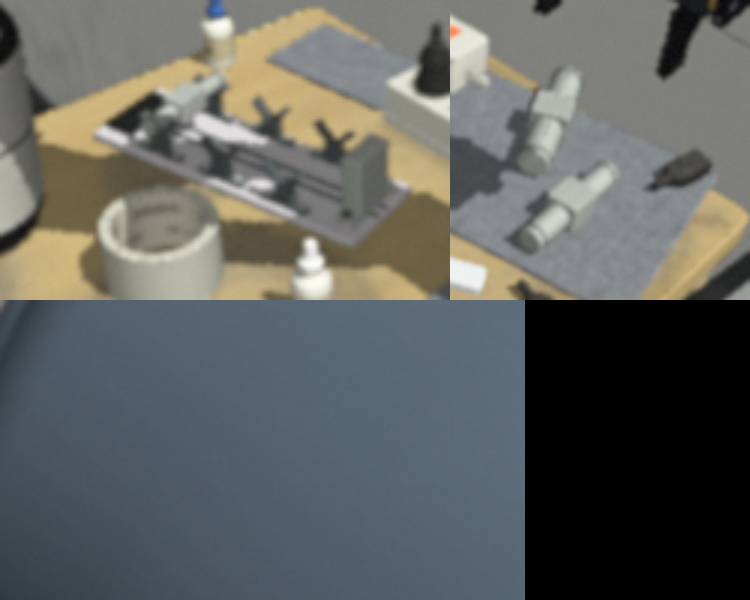

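Emit:
send_rows:
  moves:
    - [[0,0,0,0.05,-0.15,0,0.1],[0,0,0,0,0,0,0.1],[0,0,0,0,0,1,0.1],[0,0,0,0,0,3,0.1],[0,0,0,0,0,3,0.1]]

```text
time_s: 12.15
position: [0.4421, -0.1907, 0.1014]
tcp_rot: [[-0.988, 0.157, 0.002], [0.157, 0.988, -0.001], [-0.002, -0.001, -1.0]]
force: [0.7, -0.4, -0.0]
opening: 0.628
```

Emit:
send_rows:
  moves:
    - [[0,0,0,0,0,3,0.1],[0,0,0,0,0,3,0.1],[0,0,0,0,0,2,0.1],[0,0,0,0,0,1,0.1],[0,0,0,0,0,0,0.1]]

```text
time_s: 12.65
position: [0.4407, -0.1898, 0.0106]
tcp_rot: [[-0.988, 0.157, -0.003], [0.157, 0.988, 0.002], [0.003, 0.001, -1.0]]
force: [-0.1, -0.0, 0.3]
opening: 0.553
```

Emit:
send_rows:
  moves:
    - [[0,0,0,0,0,0.15,-1],[0,0,0,0,0,0,-1],[0,0,0,0,0,0,-1],[0,0,0,0,0,0,-1],[0,0,0,0,0,0,-1]]

```text
time_s: 13.15
position: [0.442, -0.1905, 0.0114]
tcp_rot: [[-0.988, 0.157, 0.001], [0.157, 0.988, -0.001], [-0.001, -0.001, -1.0]]
force: [-0.3, 1.8, 5.8]
opening: 0.299
```

Emit:
send_rows:
  moves:
    - [[0,0,0,0,0,0,-1],[0,0,0,0,0,0,-1],[0,0,0,0,0,0,-1],[0,0,0,0,0,0,-1],[0,0,0,0,0,0,-1]]

```text
time_s: 13.65
position: [0.442, -0.1905, 0.0114]
tcp_rot: [[-0.988, 0.157, 0.001], [0.157, 0.988, -0.001], [-0.001, -0.0, -1.0]]
force: [0.6, 0.8, 6.7]
opening: 0.295
```

```bash
python3 - <<'E'
from h import *
go(430.3,203.8,160,95.5)
E
```

```text
turn -14.53 now [  7.32  38.75 -14.89] turned [ -2.62  39.36 -14.86] f [0.6 0.8 6.7] open 0.295 t 13.65 tilt [-0.001 -0.    -1.   ]
```

Emit:
send_rows:
  moves:
    - [[0,0,0,0,0,-1,-1],[0,0,0,0,0,-2,-1],[0,0,0,0,0,-4,-1],[0,0,0,0,0,-4,-1],[0,0,0,0,0,-4,-1]]

```text
time_s: 14.15
position: [0.4407, -0.19, 0.1621]
tcp_rot: [[-0.988, 0.157, -0.001], [0.157, 0.988, 0.001], [0.001, 0.0, -1.0]]
force: [1.1, -0.4, -1.9]
opening: 0.293
```

Emit:
send_rows:
  moves:
    - [[0,0,0,0,0,0,-1],[0,0,0,0,0,0,-1],[0,0,0,0,0,0,-1],[0,0,0,0,0,0,-1],[0,0,0,0,0,0,-1]]

```text
time_s: 14.65
position: [0.4407, -0.1899, 0.1592]
tcp_rot: [[-0.988, 0.157, -0.003], [0.157, 0.988, 0.002], [0.003, 0.002, -1.0]]
force: [-0.5, 0.7, -2.7]
opening: 0.298
```

```bash
python3 - <<'E'
from h import *
go(430.3,203.8,160,95.5);crop('scene',300,130,460,280,4,'p5')
E
```

```text
turn -14.53 now [ 7.2  38.71 -0.  ] turned [-2.74 39.28 -0.08] f [-0.5  0.7 -2.7] open 0.298 t 14.65 tilt [ 0.003  0.002 -1.   ]
```

View pics/p5.png

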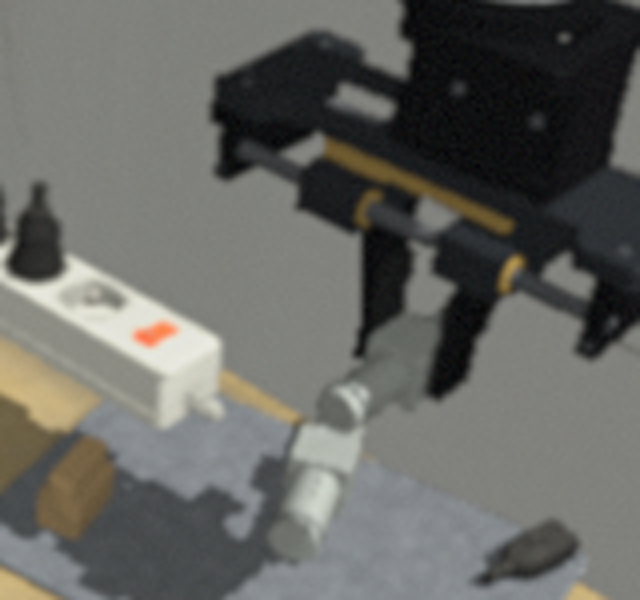

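Emit:
send_rows:
  moves:
    - [[0,0,-7.25,0,0,0,-1],[0,0,-7.28,0,0,0,-1],[0,0,0,-0.14,2,0,-1],[0,0,0,-0.2,3,0,-1],[0,0,0,-0.3,4,0,-1]]

```text
time_s: 15.2
position: [0.4397, -0.1005, 0.16]
tcp_rot: [[-0.996, -0.093, 0.0], [-0.093, 0.996, -0.0], [-0.0, -0.0, -1.0]]
force: [-0.1, 1.1, -2.1]
opening: 0.298
```

Emit:
send_rows:
  moves:
    - [[0,0,0,-0.3,4.3,0,-1],[0,0,0,-0.3,4.3,0,-1],[0,0,0,-0.3,4.3,0,-1],[0,0,0,-0.3,4.3,0,-1],[0,0,0,-0.3,4.3,0,-1]]

```text
time_s: 15.7
position: [0.4331, 0.1169, 0.16]
tcp_rot: [[-0.995, -0.096, -0.001], [-0.096, 0.995, -0.0], [0.001, 0.0, -1.0]]
force: [0.5, -0.0, -1.4]
opening: 0.296
```

Emit:
send_rows:
  moves:
    - [[0,0,0,-0.3,4,0,-1],[0,0,0,-0.2,3,0,-1],[0,0,0,-0.1,1.75,0,-1],[0,0,0,0,0,0,-1],[0,0,0,0,0,0,-1]]

```text
time_s: 16.2
position: [0.4307, 0.2028, 0.16]
tcp_rot: [[-0.995, -0.097, -0.001], [-0.097, 0.995, -0.001], [0.001, -0.001, -1.0]]
force: [-1.5, -0.8, -2.5]
opening: 0.295
```

```bash
python3 - <<'E'
from h import *
go(430.3,203.8,38,95.5)
E
```

```text
turn 0.09 now [ 0.01  0.11 12.2 ] turned [ 0.03  0.1  12.2 ] f [-1.5 -0.8 -2.5] open 0.295 t 16.2 tilt [ 0.001 -0.001 -1.   ]
```

Emit:
send_rows:
  moves:
    - [[0,0,0,0,0.07,3,-1],[0,0,0,0,0,3,-1],[0,0,0,0,0,3,-1],[0,0,0,0,0,2,-1],[0,0,0,0,0,0.7,-1]]

```text
time_s: 16.7
position: [0.43, 0.202, 0.0416]
tcp_rot: [[-0.996, -0.094, -0.004], [-0.094, 0.996, -0.001], [0.004, -0.001, -1.0]]
force: [0.5, 0.9, -2.2]
opening: 0.295
```

Emit:
send_rows:
  moves:
    - [[0,0,0,0,0,0.4,-1],[0,0,0,0,0,0.1,-1],[0,0,0,0,0,0.1,-1],[0,0,0,0,0,0.1,-1],[0,0,0,0,0,0,-1]]

```text
time_s: 17.2
position: [0.4314, 0.2038, 0.0371]
tcp_rot: [[-0.995, -0.096, 0.001], [-0.096, 0.995, 0.0], [-0.001, 0.0, -1.0]]
force: [-0.1, -0.1, -1.8]
opening: 0.299
```

```bash
python3 - <<'E'
from h import *
go(430.3,203.8,35.5,95.5)
E
```

```text
turn 0.02 now [0.11 0.01 0.16] turned [0.11 0.01 0.16] f [-0.1 -0.1 -1.8] open 0.299 t 17.2 tilt [-0.001  0.    -1.   ]
```

Emit:
send_rows:
  moves:
    - [[0,0,0,0.1,0,0.05,-1],[0,0,0,0,0,0.05,-1],[0,0,0,0,0,0.05,-1],[0,0,0,0,0,0,-1],[0,0,0,0,0,0,-1]]

```text
time_s: 17.7
position: [0.4302, 0.204, 0.0358]
tcp_rot: [[-0.995, -0.096, 0.001], [-0.096, 0.995, 0.001], [-0.001, 0.001, -1.0]]
force: [-1.9, 2.5, 5.6]
opening: 0.299
```

```bash
python3 - <<'E'
from h import *
go(430.3,203.8,35.5,95.5)
E
```

```text
turn -0.0 now [-0.01 -0.02  0.03] turned [-0.01 -0.02  0.03] f [-1.9  2.5  5.6] open 0.299 t 17.7 tilt [-0.001  0.001 -1.   ]
```

Emit:
send_rows:
  moves:
    - [[0,0,0,0,0,0,-0.14],[0,0,0,0,0,0,-0.14],[0,0,0,0,0,0,-0.14],[0,0,0,0,0,0,-0.14],[0,0,0,0,0,0,-0.14]]

```text
time_s: 18.2
position: [0.43, 0.2034, 0.0349]
tcp_rot: [[-0.995, -0.096, -0.0], [-0.096, 0.995, -0.0], [0.0, -0.0, -1.0]]
force: [-0.2, 0.3, 0.6]
opening: 0.424
```

Emit:
send_rows:
  moves:
    - [[0,0,0,0,0,-1,-0.14],[0,0,0,0,0,-2,-0.14],[0,0,0,0,0,-3,-0.14],[0,0,0,0,0,-4,0],[0,0,0,0,0,-3.5,0.3]]

```text
time_s: 18.7
position: [0.4298, 0.2034, 0.1721]
tcp_rot: [[-0.995, -0.096, 0.0], [-0.096, 0.995, 0.0], [-0.0, -0.0, -1.0]]
force: [0.6, 0.3, 0.0]
opening: 0.522
```

```bash
python3 - <<'E'
from h import *
go(519.5,-132,170,102.5)
E
```

```text
turn -6.99 now [ -5.71 -34.25   0.22] turned [ -1.5  -34.69   0.21] f [0.6 0.3 0. ] open 0.522 t 18.7 tilt [-0. -0. -1.]
```

Emit:
send_rows:
  moves:
    - [[0,0,-7,0,0,0,0.3],[0,0,0,-0.1,-2,0,0.3],[0,0,0,-0.2,-4,0,0.3],[0,0,0,-0.2,-4.5,0,0.3],[0,0,0,-0.2,-4.5,0,0.3]]

```text
time_s: 19.2
position: [0.4695, 0.0574, 0.1709]
tcp_rot: [[-0.976, -0.218, 0.001], [-0.218, 0.976, -0.0], [-0.001, -0.0, -1.0]]
force: [1.6, 0.8, 0.4]
opening: 0.646
```

Emit:
send_rows:
  moves:
    - [[0,0,0,-0.2,-4.5,0,0.3],[0,0,0,-0.2,-4.5,0,0.3],[0,0,0,-0.2,-4.5,0,0.3],[0,0,0,-0.2,-4,0,0.3],[0,0,0,-0.2,-2.2,0,0.3]]

```text
time_s: 19.7
position: [0.5183, -0.132, 0.17]
tcp_rot: [[-0.977, -0.211, -0.008], [-0.212, 0.977, 0.005], [0.007, 0.007, -1.0]]
force: [-20.3, 16.1, 4.2]
opening: 0.65
```

Emit:
send_rows:
  moves:
    - [[0,0,0,0,0,0,0.3],[0,0,0,0,0,0,0.3],[0,0,0,0,0,0,0.3],[0,0,0,0,0,0,0.3],[0,0,0,0,0,0,0.3]]

```text
time_s: 20.2
position: [0.5181, -0.1306, 0.1696]
tcp_rot: [[-0.977, -0.214, -0.007], [-0.214, 0.977, 0.003], [0.007, 0.004, -1.0]]
force: [-5.2, -1.4, -0.7]
opening: 0.65
```

```bash
python3 - <<'E'
from h import *
go(519.5,-132,12,102.5)
a=capture('scene')
cv2.imwrite('pics/p6.png',np.hstack([cv2.resize(a[160:260,150:300],(450,300)),cv2.resize(a[160:280,320:440],(300,300))]))
E
```

```text
turn -0.13 now [-0.21 -0.23 15.76] turned [-0.11 -0.17 15.76] f [-5.2 -1.4 -0.7] open 0.65 t 20.2 tilt [ 0.007  0.004 -1.   ]
```

View pics/p6.png

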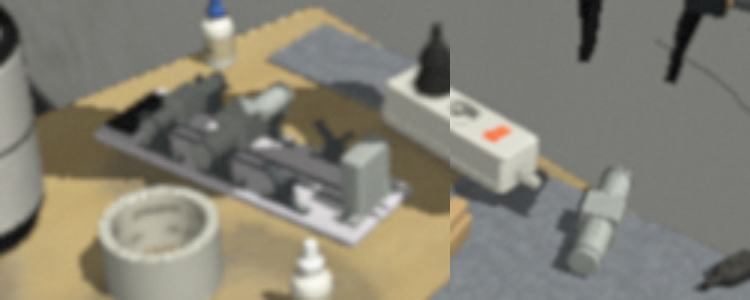

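Emit:
send_rows:
  moves:
    - [[0,0,0,0.7,0,0,0.3],[0,-8,0,0,0,0,0.3],[0,0,0,0,0,0,0.3],[0,0,0,0,0,0,0.3],[0,0,0,0,0,0,0.3]]

```text
time_s: 20.75
position: [0.5163, -0.1337, 0.1709]
tcp_rot: [[-0.967, -0.217, 0.137], [-0.215, 0.976, 0.029], [-0.14, -0.002, -0.99]]
force: [-1.0, -0.1, 0.3]
opening: 0.651
```

```bash
python3 - <<'E'
from h import *
go(513.6,-133.3,12,102.5);s=readout.read_state();print(s["position"],s["tcp_rot"])
E
```

```text
turn 0.02 now [ 2.48  0.13 15.69] turned [ 0.26  0.1  15.89] f [-1.  -0.1  0.3] open 0.651 t 20.75 tilt [-0.14  -0.002 -0.99 ]
[ 0.5163 -0.1337  0.1709] [[-0.9666 -0.2168  0.1368]
 [-0.2149  0.9762  0.0286]
 [-0.1398 -0.0018 -0.9902]]
```

Emit:
send_rows:
  moves:
    - [[0,0,0,0.26,0.1,0,0.3],[0,0,0,0.28,0,2,0.3],[0,0,0,0.28,0,2,0.3],[0,0,0,0.28,0,2,0.3],[0,0,0,0.28,0,2,0.3]]

```text
time_s: 21.25
position: [0.5131, -0.1326, 0.0882]
tcp_rot: [[-0.967, -0.218, 0.136], [-0.215, 0.976, 0.03], [-0.139, -0.001, -0.99]]
force: [0.9, 0.4, 0.6]
opening: 0.647
```

```bash
python3 - <<'E'
from h import *
go(513.6,-133.3,12,102.5);crop('scene',320,160,440,280,5,'p7')
E
```

```text
turn 0.06 now [ 1.03 -0.07  7.55] turned [-0.03 -0.07  7.62] f [0.9 0.4 0.6] open 0.647 t 21.25 tilt [-0.139 -0.001 -0.99 ]
```

View pics/p7.png

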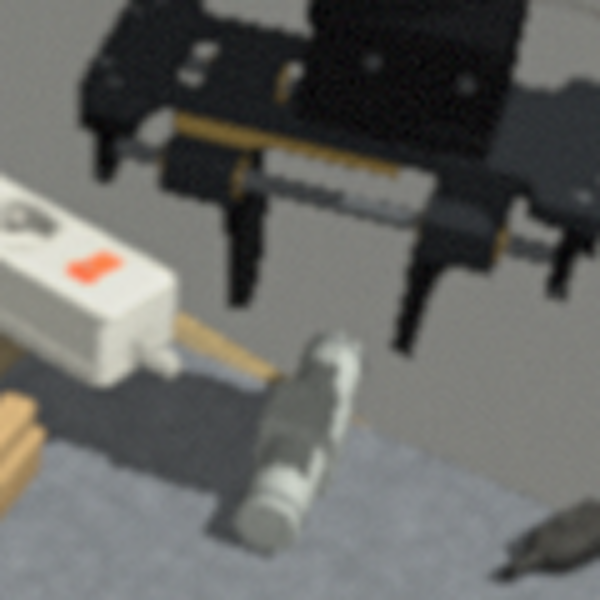

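Emit:
send_rows:
  moves:
    - [[0,0,0,0.28,0,2,0.3],[0,0,0,0.28,0,2,0.3],[0,0,0,0.28,0,2,0.3],[0,0,0,0.14,0,1,0.3],[0,0,0,0.06,0,0.4,0.3]]

```text
time_s: 21.8
position: [0.5124, -0.1324, 0.0135]
tcp_rot: [[-0.967, -0.217, 0.135], [-0.215, 0.976, 0.031], [-0.138, 0.001, -0.99]]
force: [0.3, -0.4, 0.2]
opening: 0.652
```

Emit:
send_rows:
  moves:
    - [[0,0,0,0,0,0,-1],[0,0,0,0,0,0,-1],[0,0,0,0,0,0,-1],[0,0,0,0,0,0,-1],[0,0,0,0,0,0,-1]]

```text
time_s: 22.3
position: [0.5127, -0.1329, 0.0149]
tcp_rot: [[-0.967, -0.216, 0.137], [-0.214, 0.976, 0.029], [-0.14, -0.001, -0.99]]
force: [-0.5, -0.4, 3.4]
opening: 0.363
```

Emit:
send_rows:
  moves:
    - [[0,0,0,0,0,0,-1],[0,0,0,0,0,0,-1],[0,0,0,0,0,0,-1],[0,0,0,0,0,0,-1],[0,0,0,0,0,0,-1]]

```text
time_s: 22.8
position: [0.5127, -0.1329, 0.0149]
tcp_rot: [[-0.967, -0.216, 0.137], [-0.214, 0.976, 0.029], [-0.14, -0.001, -0.99]]
force: [-0.8, -0.6, 6.3]
opening: 0.363
```

```bash
python3 - <<'E'
from h import *
go(436,144.1,170,95.5);s=readout.read_state();print(s["position"])
E
```

```text
turn 7.0 now [ -0.7   28.69 -15.59] turned [  4.98  28.31 -15.51] f [-0.8 -0.6  6.3] open 0.363 t 22.8 tilt [-0.14  -0.001 -0.99 ]
[ 0.5127 -0.1329  0.0149]
```

Emit:
send_rows:
  moves:
    - [[0,0,0,-0.14,0,-1,-1],[0,0,0,-0.28,0,-2,-1],[0,0,0,-0.42,0,-3,-1],[0,0,0,-0.56,0,-4,-1],[0,0,0,-0.56,0,-4,-1]]

```text
time_s: 23.3
position: [0.5106, -0.132, 0.1562]
tcp_rot: [[-0.967, -0.217, 0.132], [-0.214, 0.976, 0.032], [-0.136, 0.002, -0.991]]
force: [1.3, -0.1, -4.0]
opening: 0.368
```

Emit:
send_rows:
  moves:
    - [[0,0,0,1.5,0,0,-1],[0,0,0,2,0,0,-1],[0,0,0,2,0,0,-1],[0,8,0,0,0,0,-1],[0,0,7,0,0,0,-1]]

```text
time_s: 23.8
position: [0.4598, -0.1451, 0.1481]
tcp_rot: [[-0.996, -0.093, -0.001], [-0.093, 0.996, -0.002], [0.001, -0.002, -1.0]]
force: [1.8, -0.4, -3.6]
opening: 0.365
```

Emit:
send_rows:
  moves:
    - [[0,0,0,0,0,0,-1],[0,0,0,0,0,0,-1],[0,0,0,0,0,0,-1],[0,0,0,0,0,0,-1],[0,0,0,0,0,0,-1]]

```text
time_s: 24.3
position: [0.4587, -0.1444, 0.1479]
tcp_rot: [[-0.995, -0.096, -0.0], [-0.096, 0.995, 0.0], [0.0, 0.0, -1.0]]
force: [0.5, -1.1, -3.3]
opening: 0.36
```

```bash
python3 - <<'E'
from h import *
go(428.7,143.4,150,95.5);s=readout.read_state();print(s["position"],s["tcp_rot"])
E
```

```text
turn 0.03 now [ 0.22 28.94 -0.21] turned [ 0.23 28.94 -0.21] f [ 0.5 -1.1 -3.3] open 0.36 t 24.3 tilt [ 0.  0. -1.]
[ 0.4587 -0.1444  0.1479] [[-0.9954 -0.0963 -0.0003]
 [-0.0963  0.9954  0.0002]
 [ 0.0003  0.0002 -1.    ]]
```

Emit:
send_rows:
  moves:
    - [[0,0,0,0.05,2,-0.2,-1],[0,0,0,0.05,3.5,0,-1],[0,0,0,0.05,4.3,0,-1],[0,0,0,0,4.3,0,-1],[0,0,0,0.05,4.3,0,-1]]

```text
time_s: 24.8
position: [0.4392, 0.0398, 0.15]
tcp_rot: [[-0.995, -0.095, 0.001], [-0.095, 0.995, 0.0], [-0.001, -0.0, -1.0]]
force: [1.4, 0.9, -4.2]
opening: 0.365
```

Emit:
send_rows:
  moves:
    - [[0,0,0,0,4.2,0,-1],[0,0,0,0,3.7,0,-1],[0,0,0,0,2.64,0,-1],[0,0,0,0,0,0,-1],[0,0,0,0,0,0,-1]]

```text
time_s: 25.3
position: [0.4291, 0.1437, 0.1499]
tcp_rot: [[-0.995, -0.098, 0.0], [-0.098, 0.995, -0.0], [-0.0, -0.0, -1.0]]
force: [0.5, -0.0, -4.4]
opening: 0.369
```

```bash
python3 - <<'E'
from h import *
go(428.7,143.4,43,95.5);a=capture('scene')
cv2.imwrite('pics/p8.png',cv2.resize(a[110:260,150:310],(640,600)))
E
```

```text
turn 0.14 now [ 0.05 -0.02 10.69] turned [ 0.05 -0.03 10.69] f [ 0.5 -0.  -4.4] open 0.369 t 25.3 tilt [-0. -0. -1.]
```

View pics/p8.png

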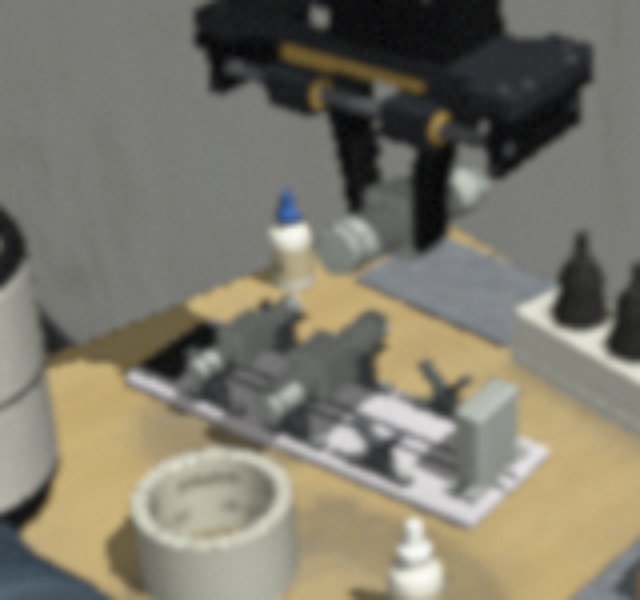

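Emit:
send_rows:
  moves:
    - [[0,0,0,0.05,-0.03,2,-1],[0,0,0,0,0,3,-1],[0,0,0,0,0,3,-1],[0,0,0,0,0,1.5,-1],[0,0,0,0,0,0.6,-1]]

```text
time_s: 25.85
position: [0.4285, 0.1417, 0.0475]
tcp_rot: [[-0.996, -0.094, -0.003], [-0.094, 0.996, -0.0], [0.003, -0.0, -1.0]]
force: [-2.4, 2.1, 4.7]
opening: 0.366
```

Emit:
send_rows:
  moves:
    - [[0,0,0,0,0,0.3,-1],[0,0,0,0,0,0.1,-1],[0,0,0,0,0,0.1,-1],[0,0,0,0,0,0,-1],[0,0,0,0,0,0,-1]]

```text
time_s: 26.35
position: [0.4291, 0.1432, 0.0448]
tcp_rot: [[-0.995, -0.096, 0.002], [-0.096, 0.995, 0.0], [-0.002, 0.0, -1.0]]
force: [-3.4, 2.8, 4.4]
opening: 0.366
```

```bash
python3 - <<'E'
from h import *
go(428.7,143.4,41.3,95.5)
E
```

```text
turn 0.02 now [0.04 0.02 0.35] turned [0.04 0.02 0.35] f [-3.4  2.8  4.4] open 0.366 t 26.35 tilt [-0.002  0.    -1.   ]
```

Emit:
send_rows:
  moves:
    - [[0,0,0,0,0.1,0,-1],[0,0,0,0,0,0.1,-1],[0,0,0,0,0,0,-1],[0,0,0,0,0,0,-1],[0,0,0,0,0,0,-1]]

```text
time_s: 26.85
position: [0.4288, 0.1438, 0.0434]
tcp_rot: [[-0.995, -0.096, 0.001], [-0.096, 0.995, -0.0], [-0.001, -0.0, -1.0]]
force: [-3.2, 0.7, 5.9]
opening: 0.362
```

```bash
python3 - <<'E'
from h import *
go(428.7,143.4,41.3,95.5);print(readout.read_state()["moment"]);a=capture('scene')
cv2.imwrite('pics/p9.png',cv2.resize(a[140:240,200:310],(660,600),interpolation=cv2.INTER_CUBIC))
E
```

```text
turn 0.02 now [ 0.02 -0.04  0.21] turned [ 0.02 -0.04  0.21] f [-3.2  0.7  5.9] open 0.362 t 26.85 tilt [-0.001 -0.    -1.   ]
[-0.0178  0.1468  0.0668]
```

View pics/p9.png

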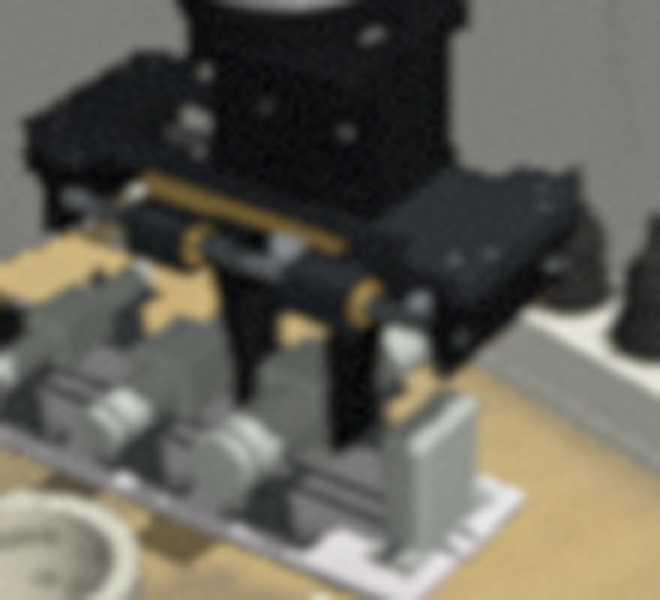

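Emit:
send_rows:
  moves:
    - [[0,0,0,0,0,0.1,-1],[0,0,0,0,0,0.05,-1],[0,0,0,0,0,0,-1],[0,0,0,0,0,0,-1],[0,0,0,0,0,0,-1]]

```text
time_s: 27.4
position: [0.4283, 0.1438, 0.0418]
tcp_rot: [[-0.995, -0.096, -0.0], [-0.096, 0.995, -0.0], [0.001, -0.0, -1.0]]
force: [-3.2, 0.6, 5.1]
opening: 0.366
```

Emit:
send_rows:
  moves:
    - [[0,0,0,0,0,0,-0.24],[0,0,0,0,0,0,-0.2],[0,0,0,0,0,0,-0.16],[0,0,0,0,0,0,-0.12],[0,0,0,0,0,0,-0.1]]

```text
time_s: 27.9
position: [0.429, 0.144, 0.0413]
tcp_rot: [[-0.995, -0.096, 0.0], [-0.096, 0.995, -0.0], [-0.0, -0.0, -1.0]]
force: [0.1, 1.1, 0.0]
opening: 0.439
```

```bash
python3 - <<'E'
from h import *
go(428.7,143.4,41.3,95.5)
E
```

```text
turn 0.01 now [ 0.03 -0.06  0.  ] turned [ 0.03 -0.06  0.  ] f [0.1 1.1 0. ] open 0.439 t 27.9 tilt [-0. -0. -1.]
```

Emit:
send_rows:
  moves:
    - [[0,0,0,0,0,-0.5,-0.05],[0,0,0,0,0,-1.5,-0.05],[0,0,0,0,0,-3,-0.05],[0,0,0,0,0,-4,0],[0,0,0,0,0,-4,0.2]]

```text
time_s: 28.4
position: [0.428, 0.144, 0.1727]
tcp_rot: [[-0.995, -0.096, -0.001], [-0.096, 0.995, -0.0], [0.001, -0.0, -1.0]]
force: [0.3, -0.5, -1.0]
opening: 0.53
```

```bash
python3 - <<'E'
from h import *
go(426.7,-37.6,160,90)
E
```

```text
turn 5.51 now [  1.87 -18.06   1.27] turned [  0.13 -18.16   1.27] f [ 0.3 -0.5 -1. ] open 0.53 t 28.4 tilt [ 0.001 -0.    -1.   ]
```

Emit:
send_rows:
  moves:
    - [[0,0,5.5,0,0,0,0.3],[0,0,0,0,-3,0,0.3],[0,0,0,0.05,-4,0,0.3],[0,0,0,0.05,-4.5,0.2,0.3],[0,0,0,0.03,-4,0.3,0.3]]

```text
time_s: 28.9
position: [0.4274, -0.0124, 0.1669]
tcp_rot: [[-1.0, -0.001, 0.001], [-0.001, 1.0, -0.001], [-0.001, -0.001, -1.0]]
force: [0.5, 0.1, 0.0]
opening: 0.646
```

Emit:
send_rows:
  moves:
    - [[0,0,0,0,-2.6,0.7,0.3],[0,0,0,0,0,0,0.3],[0,0,0,0,0,0,0.3],[0,0,0,0,0,0,0.3],[0,0,0,0,0,0,0.3]]

```text
time_s: 29.4
position: [0.4272, -0.0357, 0.1596]
tcp_rot: [[-1.0, -0.002, 0.0], [-0.002, 1.0, 0.0], [-0.0, 0.0, -1.0]]
force: [-0.4, 0.4, -0.4]
opening: 0.648
```

```bash
python3 - <<'E'
from h import *
a=capture('scene');cv2.imwrite('pics/p10.png',np.hstack([cv2.resize(a[140:240,180:300],(480,400)),cv2.resize(a[180:280,270:350],(320,400))]))
go(426.7,-37.6,9,90)
E
```

```text
turn 0.12 now [ 0.06 -0.18 15.06] turned [ 0.06 -0.18 15.06] f [0.1 1.  0.4] open 0.653 t 29.45 tilt [-0.  0. -1.]
```

View pics/p10.png

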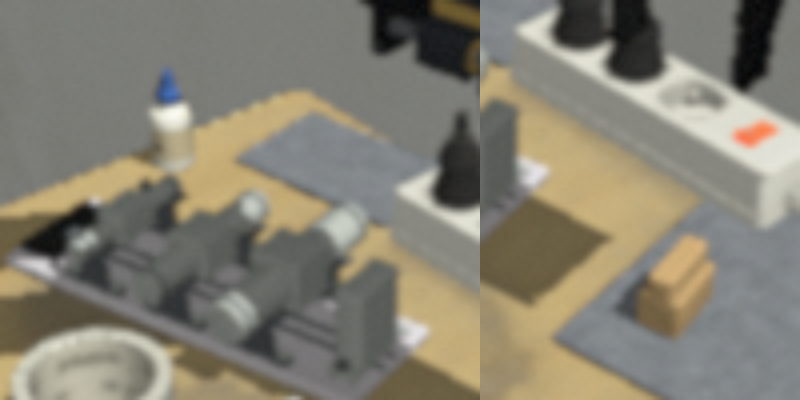

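Emit:
send_rows:
  moves:
    - [[0,0,0,0.05,-0.15,3,0.3],[0,0,0,0,0,4,0.3],[0,0,0,0,0,4,0.3],[0,0,0,0,0,3,0.3],[0,0,0,0,0,1,0.3]]

```text
time_s: 29.95
position: [0.4258, -0.0373, 0.0072]
tcp_rot: [[-1.0, -0.002, -0.004], [-0.002, 1.0, 0.002], [0.004, 0.002, -1.0]]
force: [-0.1, 0.7, 0.0]
opening: 0.653
```

Emit:
send_rows:
  moves:
    - [[0,0,0,0,0,0,0.3],[0,0,0,0,0,0,-1],[0,0,0,0,0,0,-1],[0,0,0,0,0,0,-1],[0,0,0,0,0,0,-1]]

```text
time_s: 30.45
position: [0.4276, -0.0386, 0.0104]
tcp_rot: [[-1.0, -0.0, 0.002], [-0.0, 1.0, -0.001], [-0.002, -0.001, -1.0]]
force: [-0.7, -0.3, -0.7]
opening: 0.372
```

Emit:
send_rows:
  moves:
    - [[0,0,0,0,0,0,-1],[0,0,0,0,0,0,-1],[0,0,0,0,0,0,-1],[0,0,0,0,0,0,-1],[0,0,0,0,0,0,-1]]

```text
time_s: 30.95
position: [0.4273, -0.0386, 0.01]
tcp_rot: [[-1.0, 0.0, 0.001], [0.0, 1.0, -0.0], [-0.001, -0.0, -1.0]]
force: [-0.5, 0.1, 7.4]
opening: 0.276
```

```bash
python3 - <<'E'
from h import *
go(426.7,-37.6,9,90);s=readout.read_state();print(s["position"])
E
```

```text
turn -0.0 now [0.06 0.1  0.1 ] turned [0.06 0.1  0.1 ] f [-0.5  0.1  7.4] open 0.276 t 30.95 tilt [-0.001 -0.    -1.   ]
[ 0.4273 -0.0386  0.01  ]
```

Emit:
send_rows:
  moves:
    - [[0,0,0,0,0,-1,-1],[0,0,0,0,0,-3,-1],[0,0,0,0,0,-4,-1],[0,0,0,0,0,-4,-1],[0,0,0,0,0,-3,-1]]

```text
time_s: 31.45
position: [0.4268, -0.0384, 0.1619]
tcp_rot: [[-1.0, -0.0, 0.002], [-0.0, 1.0, -0.001], [-0.002, -0.001, -1.0]]
force: [0.5, -0.5, -1.3]
opening: 0.278
```

Emit:
send_rows:
  moves:
    - [[0,0,-5.5,0,0,0,-1],[0,0,0,0,0,0,-1],[0,0,0,0,0,0,-1],[0,0,0,0,0,0,-1],[0,0,0,0,0,0,-1]]

```text
time_s: 31.95
position: [0.4264, -0.0382, 0.1587]
tcp_rot: [[-0.995, -0.095, -0.002], [-0.095, 0.995, 0.001], [0.002, 0.001, -1.0]]
force: [-0.2, 0.2, -0.9]
opening: 0.277
```

```bash
python3 - <<'E'
from h import *
go(420.5,313.3,160,95.5)
E
```

```text
turn -0.04 now [-2.76 35.05 -0.1 ] turned [-2.79 35.05 -0.13] f [-0.2  0.2 -0.9] open 0.277 t 31.95 tilt [ 0.002  0.001 -1.   ]
```

Emit:
send_rows:
  moves:
    - [[0,0,0,-0.2,2,0,-1],[0,0,0,-0.3,4,0,-1],[0,0,0,-0.3,4.5,0,-1],[0,0,0,-0.4,4.5,0,-1],[0,0,0,-0.4,4.5,0,-1]]

```text
time_s: 32.45
position: [0.4236, 0.1587, 0.1588]
tcp_rot: [[-0.995, -0.095, -0.002], [-0.095, 0.995, -0.0], [0.002, -0.0, -1.0]]
force: [1.0, 0.1, -1.5]
opening: 0.279
```

Emit:
send_rows:
  moves:
    - [[0,0,0,-0.4,4.5,0,-1],[0,0,0,-0.3,4.5,0,-1],[0,0,0,-0.3,4,0,-1],[0,0,0,-0.2,2.5,0,-1],[0,0,0,0,0,0,-1]]

```text
time_s: 32.95
position: [0.421, 0.3156, 0.1586]
tcp_rot: [[-0.995, -0.1, 0.0], [-0.1, 0.995, 0.001], [-0.0, 0.001, -1.0]]
force: [0.3, -1.4, -1.1]
opening: 0.276
```

Emit:
send_rows:
  moves:
    - [[0,0,0,0,0,0,-1],[0,0,0,0,0,0,-1],[0,0,0,0,0,0,-1],[0,0,0,0,0,0,-1],[0,0,0,0,0,0,-1]]

```text
time_s: 33.45
position: [0.4214, 0.3119, 0.1595]
tcp_rot: [[-0.996, -0.095, -0.0], [-0.095, 0.996, -0.0], [0.0, -0.0, -1.0]]
force: [0.2, 0.1, -0.0]
opening: 0.278
```

```bash
python3 - <<'E'
from h import *
go(420.5,313.3,18,95.5)
E
```

```text
turn -0.07 now [ 0.08  0.14 14.15] turned [ 0.08  0.14 14.15] f [ 0.2  0.1 -0. ] open 0.278 t 33.45 tilt [ 0. -0. -1.]
```

Emit:
send_rows:
  moves:
    - [[0,0,0,0.06,0.13,3,-1],[0,0,0,0,0,4,-1],[0,0,0,0,0,4,-1],[0,0,0,0,0,2,-1],[0,0,0,0,0,0.8,-1]]

```text
time_s: 33.95
position: [0.4194, 0.313, 0.0193]
tcp_rot: [[-0.995, -0.095, -0.004], [-0.095, 0.995, -0.002], [0.004, -0.001, -1.0]]
force: [-0.4, 0.6, -0.2]
opening: 0.284
```

Emit:
send_rows:
  moves:
    - [[0,0,0,0,0,0.2,-1],[0,0,0,0,0,0.1,-1],[0,0,0,0,0,0,-1],[0,0,0,0,0,0,-1],[0,0,0,0,0,0,-1]]

```text
time_s: 34.45
position: [0.421, 0.3141, 0.0193]
tcp_rot: [[-0.995, -0.096, 0.002], [-0.096, 0.995, 0.001], [-0.002, 0.001, -1.0]]
force: [0.6, 0.4, -1.3]
opening: 0.277
```

```bash
python3 - <<'E'
from h import *
go(420.5,313.3,16,95.5)
E
```

```text
turn 0.01 now [ 0.06 -0.08  0.33] turned [ 0.06 -0.08  0.33] f [ 0.6  0.4 -1.3] open 0.277 t 34.45 tilt [-0.002  0.001 -1.   ]
```

Emit:
send_rows:
  moves:
    - [[0,0,0,0.05,-0.06,0.15,-1],[0,0,0,0,0,0.1,-1],[0,0,0,0,0,0.05,-1],[0,0,0,0,0,0,-1],[0,0,0,0,0,0,-1]]

```text
time_s: 34.95
position: [0.42, 0.3132, 0.016]
tcp_rot: [[-0.995, -0.096, 0.0], [-0.096, 0.995, 0.0], [-0.0, 0.0, -1.0]]
force: [-0.5, -1.2, 5.6]
opening: 0.28
```

```bash
python3 - <<'E'
from h import *
go(420.5,313.3,16,95.5)
E
```

```text
turn 0.02 now [-0.05  0.    0.  ] turned [-0.05  0.    0.  ] f [-0.5 -1.2  5.6] open 0.28 t 34.95 tilt [-0.  0. -1.]
```

Emit:
send_rows:
  moves:
    - [[0,0,0,0,0,0,-0.3],[0,0,0,0,0,0,-0.2],[0,0,0,0,0,0,-0.2],[0,0,0,0,0,0,-0.2],[0,0,0,0,0,0,-0.2]]

```text
time_s: 35.45
position: [0.42, 0.3132, 0.0152]
tcp_rot: [[-0.995, -0.096, -0.0], [-0.096, 0.995, -0.0], [0.0, -0.0, -1.0]]
force: [-1.2, -0.6, 0.6]
opening: 0.399
```

Emit:
send_rows:
  moves:
    - [[0,0,0,0,0,-0.5,-0.2],[0,0,0,0,0,-2,-0.2],[0,0,0,0,0,-4,-0.2],[0,0,0,0,0,-5,-0.2],[0,0,0,0,0,-5,-0.2]]

```text
time_s: 35.95
position: [0.4194, 0.3129, 0.182]
tcp_rot: [[-0.995, -0.096, -0.001], [-0.096, 0.995, -0.001], [0.001, -0.0, -1.0]]
force: [1.4, 1.2, 0.3]
opening: 0.398
```

Emit:
send_rows:
  moves:
    - [[0,0,0,1,4,-1,0],[0,0,0,2,4,-1,0],[0,0,0,3,4,-1,0],[0,0,0,3,4,0,0],[0,0,0,3,4,0,0]]

```text
time_s: 36.45
position: [0.2807, 0.5013, 0.2111]
tcp_rot: [[-0.995, -0.096, 0.001], [-0.096, 0.995, 0.001], [-0.001, 0.001, -1.0]]
force: [0.5, 0.9, -0.1]
opening: 0.502
```

Emit:
send_rows:
  moves:
    - [[0,0,0,1,4,0,0],[0,0,0,1,4,0,0],[0,0,0,0,3,0,0],[0,0,0,0,0,0,0],[0,0,0,0,0,0,0]]

```text
time_s: 36.95
position: [0.251, 0.6073, 0.2098]
tcp_rot: [[-0.995, -0.097, -0.0], [-0.097, 0.995, -0.001], [0.001, -0.001, -1.0]]
force: [0.2, -0.9, -0.1]
opening: 0.498
```

```bash
python3 - <<'E'
from h import *
a=capture('scene');b=capture('top')
cv2.imwrite('pics/p11.png',np.hstack([cv2.resize(i,(400,400),interpolation=cv2.INTER_CUBIC) for i in(a[140:240,180:280],b[175:265,165:295][:, :][0:90,0:130])]))
for n,z in(("thin_spindle_mid",.038),("medium_spindle_mid",.042),("thick_spindle_mid",.046),("chock_mid",.045)):
    print(n,[(box(d["mask"],"top",z),round(d["p"],2)) for d in regions_of("top",n)])
print(readout.read_state()["position"])
E
```

```text
thin_spindle_mid [((424.6, 263.9, 89.0, 22.9, 2.4, 198, 217), 0.68)]
medium_spindle_mid [((427.0, 203.1, 106.1, 29.3, 2.1, 224, 216), 0.6), ((435.4, 147.3, 121.6, 33.5, 1.6, 249, 213), 0.52)]
thick_spindle_mid [((435.2, 146.2, 123.0, 34.6, 7.5, 249, 212), 0.65)]
chock_mid [((426.7, 201.5, 105.5, 26.9, 2.1, 224, 217), 0.7), ((419.6, 307.8, 41.3, 27.6, 2.8, 178, 218), 0.53)]
[0.252  0.6066 0.2104]
```

View pics/p11.png

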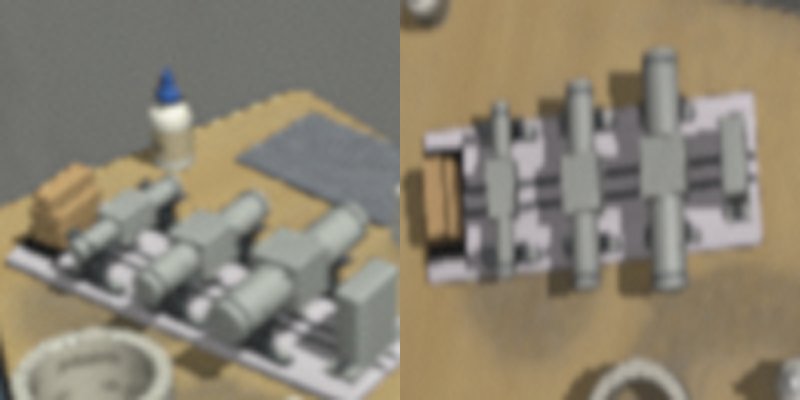

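```bash
python3 - <<'E'
from h import *
f=lambda x,y:(164.9+(x-400)*.325,174.9+y*.225)
print(p2w("top",[f(447,197)],.047),p2w("top",[f(465,200),f(430,132),f(463,132),f(430,265)],.011))
im=capture("top")
# predicted outline of chock (body top z=.035) and rib if centred on pad
c=np.array([419.8,313.3])/1000;t=np.radians(5.5);u=np.array([np.cos(t),np.sin(t)]);v=np.array([-u[1],u[0]])
rect=lambda a,b,z:np.array([[*(c+i*a/2*u+j*b/2*v),z] for i,j in((1,1),(1,-1),(-1,-1),(-1,1))])
k=8;x0,y0=165,180;big=cv2.resize(im[180:255,165:215],None,fx=k,fy=k,interpolation=cv2.INTER_CUBIC)
for r,col in((rect(.04,.024,.035),(0,255,0)),(rect(.04,.014,.047),(0,0,255)),(rect(.06,.03,.011),(255,0,0))):
    cv2.polylines(big,[np.int32(np.round((w2p("top",r)-[x0,y0]+.5)*k))],True,col,1)
cv2.imwrite("pics/fin.png",big)
E
```

```text
[[0.4187 0.3021 0.047 ]] [[0.4219 0.2981 0.011 ]
 [0.4576 0.3271 0.011 ]
 [0.4578 0.3015 0.011 ]
 [0.3876 0.3234 0.011 ]]
```

```bash
python3 - <<'E'
from h import *
im=capture("top")
for r in(213,217,221):print(r,list(range(169,190)),im[r,169:190].tolist())
c=np.array([419.8,313.3])/1000;t=np.radians(5.5);v=np.array([-np.sin(t),np.cos(t)])
for n,o,z in(("padL",.015,.011),("bottomL",.012,.011),("ledgeL",.012,.035),("ribL",.007,.047),("ribR",-.007,.047),("ribRfoot",-.007,.035),("ledgeR",-.012,.035),("botR",-.012,.011),("padR",-.015,.011)):
    print(n,w2p("top",[[*(c+o*v),z]]).round(1))
E
```

```text
213 [169, 170, 171, 172, 173, 174, 175, 176, 177, 178, 179, 180, 181, 182, 183, 184, 185, 186, 187, 188, 189] [[72, 102, 119], [70, 100, 116], [72, 101, 119], [81, 114, 139], [96, 134, 164], [101, 142, 174], [102, 143, 175], [99, 140, 171], [94, 132, 161], [81, 114, 141], [81, 115, 140], [93, 130, 160], [93, 130, 159], [73, 103, 127], [53, 74, 90], [48, 57, 65], [101, 98, 102], [156, 151, 157], [173, 169, 175], [162, 159, 165], [133, 130, 135]]
217 [169, 170, 171, 172, 173, 174, 175, 176, 177, 178, 179, 180, 181, 182, 183, 184, 185, 186, 187, 188, 189] [[58, 82, 95], [57, 80, 93], [54, 76, 90], [68, 96, 116], [89, 126, 155], [101, 143, 175], [101, 143, 175], [102, 143, 174], [99, 140, 171], [91, 129, 159], [83, 116, 142], [88, 124, 151], [88, 125, 153], [74, 104, 127], [55, 78, 96], [43, 58, 70], [45, 47, 53], [63, 61, 62], [72, 71, 71], [74, 71, 72], [74, 71, 72]]
221 [169, 170, 171, 172, 173, 174, 175, 176, 177, 178, 179, 180, 181, 182, 183, 184, 185, 186, 187, 188, 189] [[58, 81, 94], [58, 81, 95], [57, 81, 95], [66, 94, 113], [86, 120, 147], [99, 139, 170], [102, 143, 175], [101, 142, 175], [100, 142, 173], [93, 132, 162], [79, 112, 138], [79, 112, 137], [89, 127, 154], [87, 123, 151], [71, 100, 123], [51, 71, 87], [59, 63, 71], [85, 83, 86], [97, 93, 97], [98, 94, 98], [97, 95, 98]]
padL [[173.3 221.3]]
bottomL [[174.5 221.2]]
ledgeL [[171.6 219.8]]
ribL [[172.3 219. ]]
ribR [[178.4 218.4]]
ribRfoot [[179.8 219.1]]
ledgeR [[182.  218.9]]
botR [[184.6 220.3]]
padR [[185.9 220.2]]
```

```bash
python3 - <<'E'
from h import *
print(bot.hand_in())
E
```

```text
the job is handed in; nothing more can be done
None
```

The job is done and handed in at about 37 s of the 90 s allowed. The thick spindle lies next to the end stop, the medium one in the middle and the thin one at the open end. The larger chock was placed last, upright on the pad and lengthwise across the rail.

**Last checks:**
- **Seating:** each release followed contact within about 1 mm of the expected seated height. The final pictures show all three collars between their V-plates.
- **Cradle centring:** the thin and thick spindles measured within about 2 mm of their planned places by mask. The medium one measured about 3 mm off along its bar.
- **Chock:** its edges in the top picture match a chock centred on the pad to about 1 pixel (about 2 mm).
- **End state:** the arm was clear of everything at the end.

**What went wrong or disagreed:**
- **Wall contact:** while approaching the thick spindle, the gripper brushed something, most likely the wall. The reading showed about 26 N, under the 40 N limit, but readings come only at the end of each call, so a higher brief peak can't be ruled out. I backed off and tilted the tool 8° to pick it up.
- **Thick spindle in the V:** it touched about 3 mm early and went in after I nudged it 1 mm to the left.
- **Chock mask:** the network's mask put the chock about 5 mm off along the rail. I put that down to its visible side face, since the edge check did not confirm it.
- **Last picture not viewed:** the picture limit was reached, so I checked the final chock overlay from pixel values instead.

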